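# Portion dispenser: shut the catch drawer, hold the gate open at the rider

## Robot

A 6-joint arm with a two-finger parallel gripper is mounted at the origin on a cart in front of the work surface, level with it; the furniture and walls round the work are solid. World frame = base frame: x ahead of the robot, y to its left, z up, the work surface at z = 0. Lengths are in mm, angles in rad, forces in N, time in s.
With the tool pointing down it reaches from about 350 to 975 mm from the base axis. Payload 7.1 kg.
Tool frame: the origin (TCP) lies at the very end of the fingers, on their centre line; the grasp point (between the pads) lies 19 mm behind it (ctrl.grasp_offset is the distance from the TCP to the grasp point, in mm); z points along the fingers, y is the line along which they close (so a half turn about z gives the same grasp; the last joint's range is limited). The gripper opens to 88 mm and grips with 3 to 60 N. Pads are 20 mm wide; open, the fingers measure 115 mm over their backs; the gripper's body (75 mm by 178 mm) begins 61 mm behind the grasp point.
Start: joints at [-1.31, 0.423, 1.63, -0, 1.089, -0.019], TCP at [172.62, -600.672, 222.675] pointing down, gripper open.
Joint ranges: [-3, 3], [-0.9, 2.11], [0.09, 2.58], [-1.31, 4.45], [0.11, 2.69], [-2.54, 2.54]. Speed limits (rad/s): [2.39, 2.39, 3.01, 3.14, 3.14, 3.14].

## Interface

Orientations are given as a rotation vector (axis times angle).
In Python, from workcell import ctrl, viewer, ticket, models gives the robot as it stands.
- The arm moves only by the tool play_rows, never from a script. Its arguments are lists of equal length, an entry for each row: "dp": the shift along the world's x, y, z in mm, a list of three; "yaw": the turn about the world's z in degrees. In form: {"dp": [[tx, ty, tz], ...], "yaw": [yaw, ...]}. A call has 1 to 8 rows; each row shifts and turns the commanded pose from where the row before left it; what a row does not reach is not made up. A row lasts 1/12 s, in which the tool goes at most 41.7 mm and 7.16 degrees, less where a joint would pass 70% of its speed; a pose out of reach is approached as far as the arm can. A call is refused whole if a number of a shift passes 41.7 or a number of a turn 7.16, either way. A call with a gripper value outside its range is refused whole. "gripper" is the closure, from 0 (fully open) to 1 (shut), set as the call begins (left out, the last holds). The fingers move at their own pace and stop on an object; the grip force is fixed at half the most. Time passes only in rows, so rows that do not move let the fingers close. It gives the time, the measured TCP pose, the force, the opening and the grip force at its end, in the units of the state.
- ctrl.get_obs(): the state, without advancing time (a new reading comes with each control period).
- viewer.get_image(name): name is "scene" or "top" or "wrist"; returns a dict with "pixels" (480x640x3 uint8, red, green, blue), "range_z" (480x640 float32, mm along the optical axis (not along the pixel's ray), 0 where there is no reading), "fx", "fy", "cx", "cy" (pixels), "T" (4x4, takes a point from camera to world coordinates); the wrist camera has in their place "hand_eye" (4x4, takes a point from camera to tool coordinates, whose origin is the TCP and whose axes are the flange's). Camera axes: x right, y up, looking along -z (the intrinsics and any distortion apply to the point x, -y, -z); pixel columns grow to the right and rows downward; lengths in mm; the calibration is good to about 2 mm. A picture is of the moment at which its call begins: read the wrist's pose just before it.
- ticket.close_job(): hands the job in; it is judged then, once.
Trained networks look in a picture, given as the dict that the camera call returned (one of the last four; its "shot" number tells which), for a name from the list of things; names that differ only in an ending like _2 or _b are one class to them, and where a whole thing is asked for, a point or a joint stands for the part that bears it (a point fixed in the world has none). Each returns a list of dicts, best first, with "conf" (0 to 1); they miss things now and then, are a little off and sometimes report something else, mostly with a low value. They report only what shows in the picture. A call takes as long as a camera call.
- models.look_for(picture, name): "bbox" ([centre column, centre row, width, height] in pixels, round what is visible of it).
- models.landmark_of(picture, name): "location" ([column, row] in pixels: a listed point, or the origin of a listed thing).
The state is a dict: "t": time; "qpos": joint angles; "qvel": joint speeds; "joint_torque": joint torques, N m; "ee_pos": TCP position; "orientation": TCP orientation; "ft_force": force on the tool from outside, world axes, zero at the start; "moment": the same for the moment, N m; "width": finger opening in mm; "grasp_force": force on a finger pad.
Only numpy, scipy, OpenCV 4.12 (cv2) and the standard library are available. Lean on these libraries where they do the work, as an engineer would, in place of code of your own. Each camera call takes 0.05 s, during which the arm holds its last target. There are 200 camera calls.

## Task

The catch drawer of the grey coffee-bean dispenser has been left open: push it fully home until it clicks into its detent. Only then pull the spring-loaded gate slide out by its upright tab until its side pointer is level with the line on the rider of the scale rail, and keep it there, finishing while still holding it at the mark (it springs shut if let go). Leave the mug, the coffee jar and the teaspoon beside the dispenser as they are.

Things in the scene. Friction and masses are not known exactly. Their poses are not given: they have to be found in the camera images.
- dispenser: Grey metal bean dispenser, fixed. Origin on the worktop (z=0). Own -x points out of its front (drawer opens and gate is pulled that way; front looks to world +y, within 0.4 rad), z up. Housing: own x -120 to 170 mm, y +-85, flat deck at z 75. Behind own x = 65 mm the round hopper, 255 high. In front of it only the gate tab (to z 128), scale rail and rider rise above the deck.
- drawer (a joint): Catch drawer, m: 0 = fully home in the detent; grows as it stands out of the front; starts 0.045 to 0.09, travel 0.12. Friction about 1.5 N; over the last 10 mm a spring-ball detent must be pushed over at about 6 N, then it snaps home against a rigid stop and stays.
- drawer_lip (a point): Middle of the outer edge of the drawer's pull lip, 58 mm above the worktop. Lip: level bar 130 mm long (dispenser y), 10 mm high, 12 mm proud of the flat drawer front, which is 168 mm wide, from 7 to 69 mm above the worktop. Axes as the dispenser's. With the drawer home this point is at own x = -148 mm of the dispenser. Push near the middle of lip or front.
- gate (a joint): Gate slide on the deck, m: 0 = shut; grows as it is pulled out to the front (-x of the dispenser), stop at 0.075. A spring pulls it shut with about 5 N at 0 plus 120 N/m (about 12 N at 60 mm), at once when let go.
- tab_mid (a point): Middle of the gate's upright flat tab, the place to grip, 108 mm above the worktop. Tab 12 mm thick along the pull (dispenser x), 30 mm wide (dispenser y), from 84 (top of its 20 x 34 mm foot) to 128 mm above the worktop. Axes as the dispenser's. Gate shut: at own x = -50 mm of the dispenser. Can be pinched from above across thickness or width.
- pointer_tip (a point): Tip of the thin pointer bar (4 mm square) that sticks out sideways (dispenser -y) from the gate close above the deck, 81 mm above the worktop; moves with the gate; from the tab's middle it lies 20 mm towards the hopper (own +x) and 63 mm towards own -y.
- rider_mark (a point): Thin light line across the middle of the rider, a black saddle 10 x 18 x 13 mm fixed on the scale rail (dispenser y = -74 mm), on the side facing the pointer, 81 mm above the worktop. Axes as the dispenser's. The gate is at the mark when the pointer tip has the same own x as this line: 25 to 63 mm of pull.
- mug_by: Green and white mug, 78 x 116 x 101 mm, loose bystander; origin at the centre of its underside.
- jar_by: Glass jar of coffee with grey lid, 92 mm wide, 167 mm high, loose bystander; origin at the centre of its underside.
- spoon_by: Steel teaspoon, 137 mm, lying flat on the worktop, loose bystander; origin under its middle.

How it is judged (in metres and radians):
On the way, in this order (a step that is already met when the one before it is completed fails the run):
1. the drawer is fully home in its detent (value of joint drawer below 0.003 m), for 0.3 s.
2. the gate is held with its pointer at the rider's line, drawer home (value of joint drawer below 0.003 m and contact force between the fingers and gate above 2 N and x of pointer_tip in the frame of rider_mark between -0.005 and 0.005 m), for 0.5 s.
At the end, for the whole second after the job is handed in: The drawer is home (within 3 mm), the gate's pointer is within 5 mm of the rider's line along the slide and at rest, and the robot's fingers are holding the gate there (more than 2 N between them) (all of step 2 and velocity of joint gate between -0.01 and 0.01 m/s); the arm keeps its last pose, push and grip.
It fails at once if the gate was pulled out more than 15 mm before the drawer was home (value of joint gate above 0.015 m and value of joint drawer above 0.006 m).
It fails at once if the mug was moved more than 30 mm or tipped (distance of mug_by from where it was at the start of the episode above 0.03 m or angle between mug_by's own z axis and vertical above 0.3 rad).
It fails at once if the coffee jar was moved more than 30 mm or tipped (distance of jar_by from where it was at the start of the episode above 0.03 m or angle between jar_by's own z axis and vertical above 0.3 rad).
It fails at once if the teaspoon was moved more than 30 mm (distance of spoon_by from where it was at the start of the episode above 0.03 m).
It also fails if it takes over 48 s, if anything falls off the work surface, if the arm or the gripper's body presses on something with over 40 N, if the wrist force passes 120 N, or if a joint passes its speed limit or range.

## Working session

There is one attempt and no reset: what is moved stays moved. The work goes in short steps, Python scripts to look and compute and a tool call to move; the robot and the scene stay as the last step left them, time stands still between calls to the robot, and variables do not carry over. Pictures are saved under pics/ and viewed, at most 10 in all, crops included, and the job is handed in when it is done.

Besides the shell and the picture viewer there is one more tool, called after "Call:" in YAML: its name, and indented under it one key for each argument. play_rows: Moves the arm, as the interface text tells. Its arguments: {"type":"object","properties":{"dp":{"type":"array"},"yaw":{"type":"array"},"gripper":{"type":"number"}},"required":["dp","yaw"]}

```bash
mkdir -p pics; cat > h.py <<'E'
import numpy as np, cv2
from workcell import ctrl, viewer, ticket, models
from scipy.spatial.transform import Rotation as R
def camT(p,o=None):
    if 'T' in p: return np.array(p['T'])
    T=np.eye(4); T[:3,:3]=R.from_rotvec(o['orientation']).as_matrix(); T[:3,3]=o['ee_pos']
    return T@np.array(p['hand_eye'])
def ray(p,uv,T):
    d=np.array([(uv[0]-p['cx'])/p['fx'],-(uv[1]-p['cy'])/p['fy'],-1.0])
    return T[:3,3],T[:3,:3]@d
def atz(p,uv,T,z):
    c,d=ray(p,uv,T); return c+d*(z-c[2])/d[2]
def atdepth(p,uv,T):
    u,v=int(round(uv[0])),int(round(uv[1]))
    w=p['range_z'][max(0,v-1):v+2,max(0,u-1):u+2]; w=w[w>0]
    if not len(w): return None
    c,d=ray(p,uv,T); return c+d*np.median(w)
def shot(n):
    o=ctrl.get_obs(); p=viewer.get_image(n); return p,camT(p,o),o
def save(p,n): cv2.imwrite('pics/'+n,p['pixels'][:,:,::-1])
Z=dict(drawer_lip=58,tab_mid=108,pointer_tip=81,rider_mark=81,dispenser=0,mug_by=0,jar_by=0,spoon_by=0)
def report(n,names=Z):
    p,T,o=shot(n)
    for k in names:
        for r in models.landmark_of(p,k)[:2]:
            a=atdepth(p,r['location'],T)
            print(n,k,round(r['conf'],2),np.round(r['location']),'z-plane',np.round(atz(p,r['location'],T,Z[k])),'depth',None if a is None else np.round(a))
    return p,T,o
E
python3 - <<'E'
from h import *
np.set_printoptions(suppress=True)
for n in('scene','top'):
    p,T,o=report(n); save(p,n+'1.png'); print({k:v for k,v in p.items() if k not in('pixels','range_z')})
o=ctrl.get_obs(); print(o)
E
```

```text
scene drawer_lip 0.75 [284. 318.] z-plane [498. 136.  58.] depth [498. 135.  57.]
scene tab_mid 0.89 [366. 240.] z-plane [522. -63. 108.] depth [508. -46. 118.]
scene pointer_tip 0.88 [404. 263.] z-plane [457. -82.  81.] depth [466. -95.  73.]
scene rider_mark 0.5 [390. 278.] z-plane [441. -28.  81.] depth [441. -28.  81.]
scene dispenser 0.55 [378. 288.] z-plane [ 525. -101.    0.] depth [436.   5.  79.]
scene mug_by 0.65 [304. 273.] z-plane [658. -41.   0.] depth [585.  22.  52.]
scene jar_by 0.66 [353. 240.] z-plane [ 699. -220.    0.] depth [ 590. -103.   73.]
scene jar_by 0.22 [389. 278.] z-plane [ 535. -143.    0.] depth [444. -28.  81.]
scene spoon_by 0.87 [439. 327.] z-plane [378. -76.  -0.] depth [380. -79.  -2.]
{'fx': 503.76076668456744, 'fy': 503.76076668456744, 'cx': 309.43317350634027, 'cy': 242.23935951044908, 'T': array([[ -0.67062336,   0.29782682,  -0.67938465,  17.81835845],
       [ -0.7414348 ,  -0.29777607,   0.60133505, 509.37309134],
       [ -0.02321079,   0.90698875,   0.42051476, 456.48865507],
       [  0.        ,   0.        ,   0.        ,   1.        ]
[... 1182 characters left out ...]
1976],
       [  0.        ,   0.        ,   0.        ,   1.        ]]), 'shot': 2}
{'t': 0.9, 'qpos': array([-1.31001094,  0.4230644 ,  1.62986908,  0.00000733,  1.08862124,
       -0.01899962]), 'qvel': array([ 0.00090232,  0.00041903, -0.00053544,  0.00059449,  0.00087965,
       -0.00088818]), 'joint_torque': array([ -0.00263116, -54.45679665, -27.40485907,   0.06431568,
         0.01670261,  -0.00001008]), 'ee_pos': array([ 172.61978785, -600.68817682,  222.70948162]), 'orientation': array([3.11086663, 0.43804279, 0.00001731]), 'ft_force': array([0.14331435, 0.00938743, 0.05218028]), 'moment': array([-0.01020088,  0.03885206, -0.03336917]), 'grasp_force': 0.0, 'width': 87.621651027958}
```

View pics/top1.png

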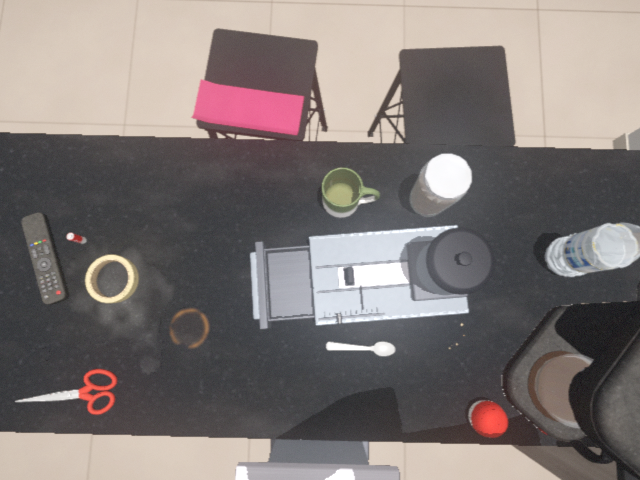

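View pics/scene1.png

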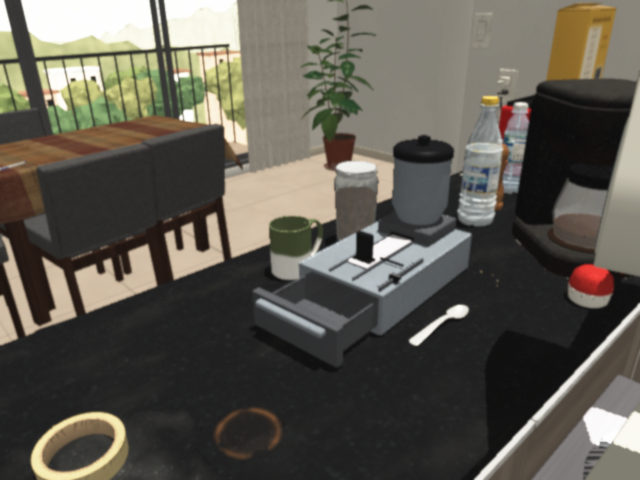

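The top view shows the dispenser with its front facing left (world +y) and the drawer out. The lip is near (265,285), the tab at (347,276), the pointer tip at (364,308) and the rider at (337,315). The mug (343,195), jar (440,185) and spoon (362,347) stand well to the sides. The tall black coffee maker at lower right may lie in my path, so I'll check heights.

```bash
python3 - <<'E'
from h import *
np.set_printoptions(suppress=True,linewidth=200)
G=np.zeros((20,24)); P={}
for n in('scene','top'):
    p,T,o=shot(n); P[n]=(p,T)
    v,u=np.mgrid[:480,:640]; z=p['range_z']
    X=np.stack([(u-p['cx'])/p['fx']*z,-(v-p['cy'])/p['fy']*z,-z],-1)@T[:3,:3].T+T[:3,3]
    m=z>0; X=X[m]
    i=((X[:,0])//50).astype(int); j=((X[:,1]+800)//50).astype(int)
    k=(i>=0)&(i<20)&(j>=0)&(j<24); np.maximum.at(G,(i[k],j[k]),X[k,2])
print('cols y from -800 step 50; rows x from 0 step 50'); 
for r in range(20): print(r*50,' '.join('%4d'%x for x in G[r]))
# triangulate
for k in('tab_mid','pointer_tip','rider_mark','drawer_lip'):
    A=np.zeros((3,3));b=np.zeros(3)
    for n,(p,T) in P.items():
        r=models.landmark_of(p,k)
        if not r: continue
        c,d=ray(p,r[0]['location'],T); d=d/np.linalg.norm(d); M=np.eye(3)-np.outer(d,d); A+=M;b+=M@c
    print(k,np.round(np.linalg.solve(A,b)))
E
```

```text
cols y from -800 step 50; rows x from 0 step 50
0    0    0    0    0    0    0    0    0    0    0    0    0    0    0    0    0    0    0    0    0    0    0    0    0
50    0    0    0    0    0    0    0    0    0    0    0    0    0    0   11   12   12   10    0    0    0    0    0    0
100    0    0    0    0    1    0    0    0    0    0    0    0    2    7   12   11   12  406  346    2    0    0    0    0
150    0    0    0    0    0    0    0    0    0    0    0    0    0    0    0    0  406  367    0    1    0    0    0    0
200    0    0    0    0    0   39  183  303   47   59   53    2    4    2    3    3    3    3    3    4    3    2    3    4
250    0    0    0    0    0    0  326  326  325   59   53    3    2    2    3    3    2    3    2    3    3    2    2    4
300    0    0    0    0  325  326  326  328  328    3    3    2    2    3    2    2    2    3    3    4    3    4    3    4
350    0    0    0    0  325  326  326  326  326    3    2    2    2   10   13    8    3    2    4    3    3    4    3    5
400    0    0    0    0    0  325  325  324    3    1   43   74
[... 834 characters left out ...]
   3    2    2    3    3    2    3    3    3    3    4    4    3    3    4    3    4    4    4
800    0    0    1    3    2    3    2    1    1    3    2    2    3    3    2    4    2    3    3    3    4    3    3    3
850    0    0    0    0    0    0    0    0    0    0    0    0    0    0    0    0    0    0    0    0    0    0    0    0
900    0    0    0    0    0    0    0    0    0    0    0    0    0    0    0    0    0    0    0    0    0    0    0    0
950    0    0    0    0    0    0    0    0    0    0    0    0    0    0    0    0    0    0    0    0    0    0    0    0
tab_mid [523. -50. 103.]
pointer_tip [456. -77.  87.]
rider_mark [442.  -6. 896.]
drawer_lip [501. 134.  60.]
```

Call:
play_rows:
  dp:
    - [0, 0, 40]
    - [0, 0, 40]
    - [0, 0, 40]
    - [0, 0, 40]
    - [0, 0, 40]
    - [27, 30, 0]
    - [27, 30, 0]
    - [27, 30, 0]
  yaw: [0, 0, 0, 0, 0, 0, 0, 0]
  gripper: 1

```text
t: 2.07
ee_pos: [254.0, -510.0, 423.5]
orientation: [3.11, 0.435, 0.001]
ft_force: [0.6, -0.4, -0.8]
width: 37.9
grasp_force: 0.0
```

Call:
play_rows:
  dp:
    - [27, 30, 0]
    - [27, 30, 0]
    - [27, 30, 0]
    - [27, 30, 0]
    - [27, 30, 0]
    - [27, 30, 0]
    - [20, 35, 0]
    - [10, 40, 0]
  yaw: [0, 0, 0, 0, 0, -4, -4, -2]

```text
t: 2.73
ee_pos: [447.4, -254.3, 422.5]
orientation: [3.137, 0.16, 0.001]
ft_force: [0.2, 0.3, -0.1]
width: 0.2
grasp_force: 0.0
```

Call:
play_rows:
  dp:
    - [8, 40, 0]
    - [8, 40, 0]
    - [8, 40, -5]
    - [8, 40, -5]
    - [8, 40, -5]
    - [0, 0, 0]
  yaw: [0, 0, 0, 0, 0, 0]

```text
t: 3.23
ee_pos: [485.8, -49.8, 406.9]
orientation: [-3.134, -0.174, 0.001]
ft_force: [0.5, 0.6, 0.7]
width: 0.3
grasp_force: 0.0
```

```bash
python3 - <<'E'
from h import *
np.set_printoptions(suppress=True)
p,T,o=report('wrist',['drawer_lip','tab_mid','pointer_tip','rider_mark']); save(p,'w1.png'); print(T,p['fx'],o['ee_pos'], o['width'])
E
```

```text
wrist drawer_lip 0.89 [171. 162.] z-plane [493. 136.  58.] depth [494. 134.  65.]
wrist tab_mid 0.79 [325. 164.] z-plane [517. -49. 108.] depth [519. -49. 130.]
wrist pointer_tip 0.81 [342. 219.] z-plane [452. -77.  81.] depth [451. -77.  76.]
wrist rider_mark 0.55 [304. 222.] z-plane [444. -32.  81.] depth [445. -33.  88.]
[[  0.11061185   0.9535552    0.28017406 562.91453563]
 [ -0.99386168   0.10669113   0.02925683 -40.71419907]
 [ -0.00199408  -0.28169042   0.95950327 570.03675759]
 [  0.           0.           0.           1.        ]] 416.0141489256129 [485.81745365 -49.82838842 406.8997368 ] 0.2632536025445547
```

View pics/w1.png

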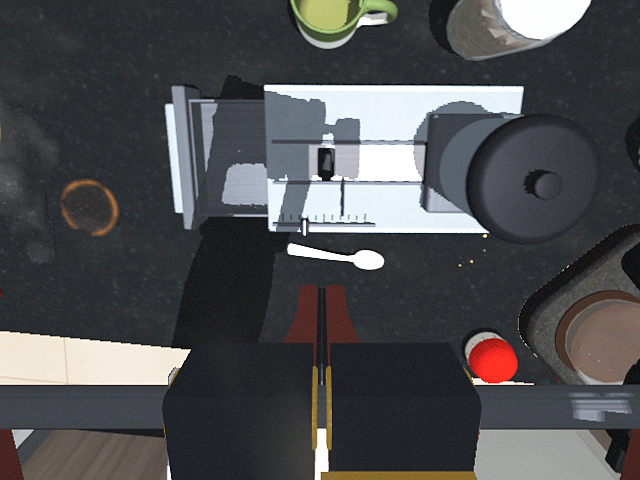

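The wrist view shows the dispenser squared up in the image: lip at col 171, tab (325,164), pointer tip (342,219), rider line (304,222). That gives a pull of about 45 mm with the drawer out about 88 mm. Next I go down in front of the drawer.

Call:
play_rows:
  dp:
    - [0, 36, -18]
    - [0, 36, -18]
    - [0, 36, -18]
    - [0, 36, -18]
    - [0, 36, -18]
    - [0, 36, -18]
    - [0, 18, -32]
    - [2, 0, -38]
  yaw: [0, 0, 0, 0, 0, 0, 0, 0]

```text
t: 4.15
ee_pos: [489.6, 180.5, 230.5]
orientation: [-3.135, -0.166, -0.008]
ft_force: [0.9, -0.2, -0.5]
width: 0.6
grasp_force: 0.0
```

Call:
play_rows:
  dp:
    - [0, 0, -40]
    - [0, 0, -40]
    - [0, 0, -40]
    - [0, 0, -40]
    - [0, 0, -20]
    - [0, 0, 0]
  yaw: [0, 0, 0, 0, 0, 0]

```text
t: 4.65
ee_pos: [485.3, 175.7, 45.6]
orientation: [3.135, 0.161, -0.012]
ft_force: [-1.0, -0.2, 0.7]
width: 0.5
grasp_force: 0.0
```

Call:
play_rows:
  dp:
    - [3, -20, 0]
    - [2, -15, 0]
    - [2, -12, 0]
    - [2, -12, 0]
    - [2, -12, 0]
    - [1, -10, 0]
    - [1, -8, 0]
    - [0, 0, 0]
  yaw: [0, 0, 0, 0, 0, 0, 0, 0]

```text
t: 5.32
ee_pos: [501.3, 87.9, 50.1]
orientation: [3.137, 0.163, 0.002]
ft_force: [-0.7, -0.6, -0.0]
width: 0.4
grasp_force: 0.0
```

Call:
play_rows:
  dp:
    - [1, -6, 0]
    - [0, -4, 0]
    - [0, -3, 0]
    - [0, 0, 0]
  yaw: [0, 0, 0, 0]

```text
t: 5.65
ee_pos: [501.7, 76.0, 49.6]
orientation: [3.137, 0.166, 0.0]
ft_force: [-0.7, 0.8, -0.3]
width: 0.7
grasp_force: 0.0
```

Call:
play_rows:
  dp:
    - [0, -3, 0]
    - [0, -3, 0]
    - [0, -2, 0]
    - [0, 0, 0]
  yaw: [0, 0, 0, 0]

```text
t: 5.98
ee_pos: [501.5, 68.0, 49.6]
orientation: [3.137, 0.165, -0.0]
ft_force: [-0.3, -0.5, -0.9]
width: 0.3
grasp_force: 0.0
```

Call:
play_rows:
  dp:
    - [0, -2, 0]
    - [0, -2, 0]
    - [0, 0, 0]
  yaw: [0, 0, 0]

```text
t: 6.23
ee_pos: [501.7, 64.4, 49.6]
orientation: [-3.137, -0.165, -0.0]
ft_force: [1.7, 2.4, 0.6]
width: 0.6
grasp_force: 0.9
```

Call:
play_rows:
  dp:
    - [0, -2, 0]
    - [0, -2, 0]
    - [0, 0, 0]
  yaw: [0, 0, 0]

```text
t: 6.48
ee_pos: [501.2, 59.8, 49.6]
orientation: [3.137, 0.165, -0.001]
ft_force: [0.2, -0.3, 0.4]
width: 0.7
grasp_force: 0.0
```

Call:
play_rows:
  dp:
    - [0, -2, 0]
    - [0, -2, 0]
    - [0, 0, 0]
  yaw: [0, 0, 0]

```text
t: 6.73
ee_pos: [501.3, 56.5, 49.6]
orientation: [-3.136, -0.164, 0.001]
ft_force: [-1.4, 3.6, 0.4]
width: 0.7
grasp_force: 2.2
```

Call:
play_rows:
  dp:
    - [0, -2, 0]
    - [0, 0, 0]
  yaw: [0, 0]

```text
t: 6.9
ee_pos: [501.4, 56.3, 49.7]
orientation: [-3.134, -0.162, 0.0]
ft_force: [-1.3, 18.8, 1.0]
width: 0.6
grasp_force: 9.4
```

Call:
play_rows:
  dp:
    - [0, -2, 0]
    - [0, 0, 0]
  yaw: [0, 0]

```text
t: 7.07
ee_pos: [501.4, 56.2, 49.7]
orientation: [-3.132, -0.16, -0.0]
ft_force: [-2.2, 31.3, 0.1]
width: 0.4
grasp_force: 16.1
```

Call:
play_rows:
  dp:
    - [0, 15, 0]
    - [0, 15, 10]
    - [0, 0, 40]
    - [0, 0, 40]
    - [0, 0, 40]
    - [0, -30, 25]
    - [0, -35, 20]
    - [0, -35, 15]
  yaw: [0, 0, 0, 0, 0, 0, 0, 0]

```text
t: 7.73
ee_pos: [502.0, -18.6, 242.2]
orientation: [3.136, 0.169, 0.005]
ft_force: [0.6, 0.8, 0.4]
width: 0.6
grasp_force: 0.0
```

Call:
play_rows:
  dp:
    - [-10, -30, 15]
    - [-10, -10, 10]
    - [0, 0, 0]
  yaw: [0, 0, 0]
  gripper: 0

```text
t: 7.98
ee_pos: [481.0, -60.1, 266.6]
orientation: [3.136, 0.16, 0.004]
ft_force: [0.4, 0.2, -0.4]
width: 16.9
grasp_force: 0.0
```

```bash
python3 - <<'E'
from h import *
np.set_printoptions(suppress=True)
p,T,o=report('wrist',['drawer_lip','tab_mid','pointer_tip','rider_mark']); save(p,'w2.png'); print(T[:3,0],R.from_rotvec(o['orientation']).as_matrix()[:,1],o['ee_pos'], o['width'])
p,T,o=report('top',['drawer_lip','tab_mid','rider_mark'])
E
```

```text
wrist drawer_lip 0.8 [201. 175.] z-plane [501.  50.  58.] depth [493.  66.   1.]
wrist pointer_tip 0.75 [338. 247.] z-plane [454. -77.  81.] depth [453. -78.  76.]
wrist rider_mark 0.56 [287. 250.] z-plane [447. -33.  81.] depth [447. -33.  82.]
[ 0.10158961 -0.99482482  0.00177121] [ 0.10183733 -0.99480026  0.00126853] [481.04700592 -60.11054353 266.56527632] 16.907938439996357
top drawer_lip 0.64 [361. 347.] z-plane [386. -76.  58.] depth [382. -80.  10.]
top rider_mark 0.57 [339. 308.] z-plane [457. -32.  81.] depth [448. -16. 588.]
```

View pics/w2.png

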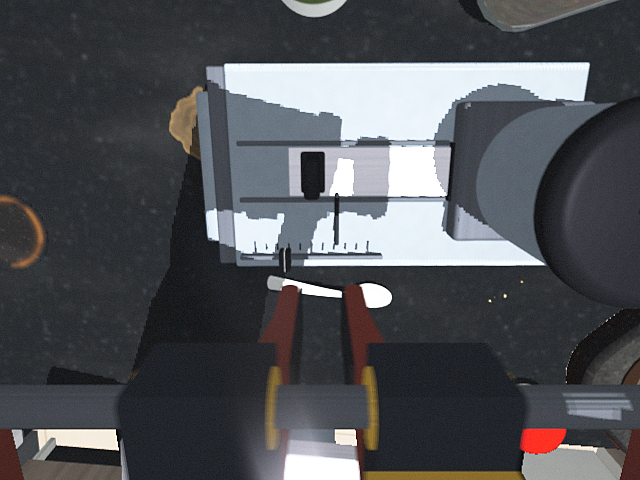

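Drawer front sits flush (edge at cols 205-225). Tab is at (312,165), pointer tip at (337,245) and the rider line at about (286,250), so the pull is about 44 mm. Now I open the gripper and lower it over the tab.

Call:
play_rows:
  dp:
    - [17, 5, 0]
    - [17, 6, 0]
    - [0, 0, -20]
    - [0, 0, -25]
    - [0, 0, 0]
  yaw: [0, 0, 0, 0, 0]
  gripper: 0

```text
t: 8.85
ee_pos: [513.2, -45.9, 215.6]
orientation: [-3.136, -0.167, 0.011]
ft_force: [-0.7, 0.8, -1.4]
width: 85.6
grasp_force: 0.0
```

```bash
python3 - <<'E'
from h import *
np.set_printoptions(suppress=True)
p,T,o=report('wrist',['tab_mid','pointer_tip','rider_mark']); print(o['ee_pos'], o['width'])
z=p['range_z'];v,u=np.mgrid[:480,:640]
X=np.stack([(u-p['cx'])/p['fx']*z,-(v-p['cy'])/p['fy']*z,-z],-1)@T[:3,:3].T+T[:3,3]
m=(z>0)&(X[...,2]>118)&(X[...,2]<135)&(abs(X[...,0]-515)<40)&(abs(X[...,1]+50)<40)
Q=X[m]; print(len(Q),Q.mean(0),np.percentile(Q,[2,98],axis=0))
E
```

```text
wrist tab_mid 0.63 [329. 238.] z-plane [514. -50. 108.] depth [520. -49. 129.]
wrist pointer_tip 0.85 [356. 305.] z-plane [454. -78.  81.] depth [452. -79.  76.]
[513.18475098 -45.86085122 215.6499288 ] 85.59635068819782
886 [517.96322815 -48.63529678 128.20687751] [[503.05807865 -54.88183847 120.5491041 ]
 [531.21571532 -42.51616211 130.3326933 ]]
```

Call:
play_rows:
  dp:
    - [3, -3, -35]
    - [0, 0, -35]
    - [0, 0, -30]
    - [0, 0, -20]
    - [0, 0, -5]
    - [0, 0, 0]
  yaw: [0, 0, 0, 0, 0, 0]

```text
t: 9.55
ee_pos: [518.5, -49.7, 94.5]
orientation: [-3.137, -0.165, 0.002]
ft_force: [0.5, -0.5, 0.6]
width: 87.5
grasp_force: 0.0
```

Call:
play_rows:
  dp:
    - [0, 0, 0]
    - [0, 0, 0]
    - [0, 0, 0]
    - [0, 0, 0]
    - [0, 0, 0]
    - [0, 0, 0]
    - [0, 0, 0]
    - [0, 0, 0]
  yaw: [0, 0, 0, 0, 0, 0, 0, 0]
  gripper: 1

```text
t: 10.22
ee_pos: [518.6, -49.7, 94.8]
orientation: [-3.137, -0.165, -0.0]
ft_force: [0.0, -0.5, 0.2]
width: 38.1
grasp_force: 0.0
```

Call:
play_rows:
  dp:
    - [0, 0, -3]
    - [0, 0, 0]
    - [0, 0, 0]
    - [0, 0, 0]
    - [0, 0, 0]
    - [0, 0, 0]
    - [0, 0, 0]
    - [0, 0, 0]
  yaw: [0, 0, 0, 0, 0, 0, 0, 0]

```text
t: 10.88
ee_pos: [518.5, -49.5, 91.5]
orientation: [-3.137, -0.165, 0.0]
ft_force: [-0.0, 2.3, -3.3]
width: 11.8
grasp_force: 30.0
```

```bash
python3 - <<'E'
from h import *
np.set_printoptions(suppress=True)
p,T,o=report('wrist',['tab_mid','pointer_tip','rider_mark']); print(o['ee_pos'],o['width'],o['grasp_force'])
for n in('top','scene'): report(n,['pointer_tip','rider_mark'])
E
```

```text
wrist tab_mid 0.74 [322. 334.] z-plane [515. -49. 108.] depth [527. -48. 129.]
[518.49542197 -49.46535848  91.4979312 ] 11.807531438582096 29.999483227729797
scene pointer_tip 0.65 [404. 263.] z-plane [458. -83.  81.] depth [466. -94.  74.]
scene rider_mark 0.54 [389. 278.] z-plane [442. -28.  81.] depth [443. -28.  81.]
scene rider_mark 0.29 [328. 293.] z-plane [474.  71.  81.] depth [501.  45.  59.]
```

Call:
play_rows:
  dp:
    - [-0.5, 5, 0]
    - [-1, 8, 0]
    - [-1, 8, 0]
    - [-1, 8, 0]
    - [-0.5, 7, 0]
    - [0, 4, 0]
    - [0, 0, 0]
  yaw: [0, 0, 0, 0, 0, 0, 0]

```text
t: 11.97
ee_pos: [514.4, -10.4, 91.5]
orientation: [3.135, 0.167, -0.001]
ft_force: [-0.2, -9.1, -5.8]
width: 11.9
grasp_force: 30.0
```

```bash
python3 - <<'E'
from h import *
np.set_printoptions(suppress=True)
o=ctrl.get_obs(); print(o['ee_pos'],o['width'],o['grasp_force'],o['ft_force'])
for n in('wrist','top','scene'):
    p,T,o=report(n,['pointer_tip','rider_mark','tab_mid'])
    if n!='top': save(p,n+'3.png')
    if n=='scene': cv2.imwrite('pics/s3c.png',cv2.resize(p['pixels'][200:320,310:470,::-1],None,fx=5,fy=5,interpolation=cv2.INTER_CUBIC))
E
```

```text
[514.35087782 -10.35753387  91.50507395] 11.9471620674785 30.000941455364227 [-0.23838938 -9.13449052 -5.76050034]
wrist rider_mark 0.64 [352. 429.] z-plane [445. -32.  81.] depth [536. -13. 189.]
scene pointer_tip 0.7 [394. 269.] z-plane [455. -54.  81.] depth [464. -66.  74.]
scene rider_mark 0.4 [393. 278.] z-plane [439. -32.  81.] depth [437. -29.  83.]
scene tab_mid 0.68 [352. 253.] z-plane [505. -10. 108.] depth [501.  -6. 111.]
```

View pics/s3c.png

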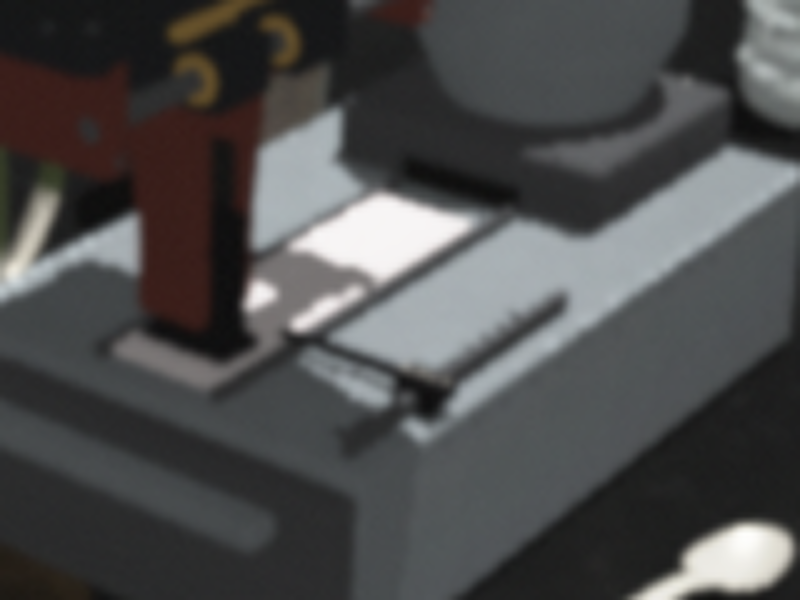

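View pics/wrist3.png

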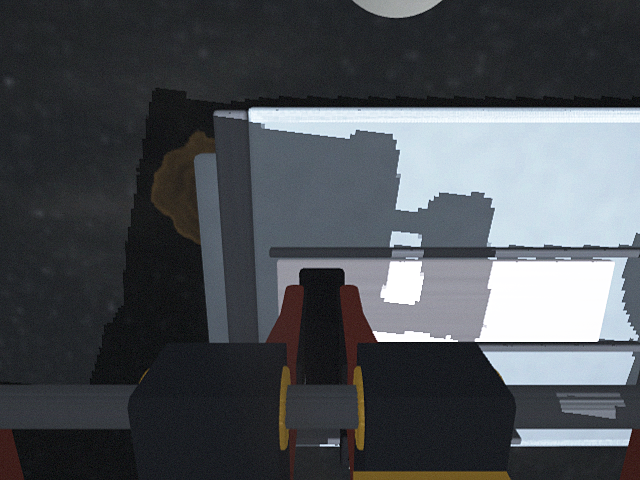

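```bash
python3 - <<'E'
import cv2,numpy as np
a=cv2.imread('pics/w2.png')[215:275,265:355]; b=cv2.imread('pics/scene3.png')[255:300,365:425]
A=cv2.resize(a,(800,int(60*800/90)),interpolation=cv2.INTER_NEAREST)
cv2.imwrite('pics/c1.png',A)
cv2.imwrite('pics/c2.png',cv2.resize(b,(800,600),interpolation=cv2.INTER_CUBIC))
E
```

```text
(no output)
```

View pics/c1.png

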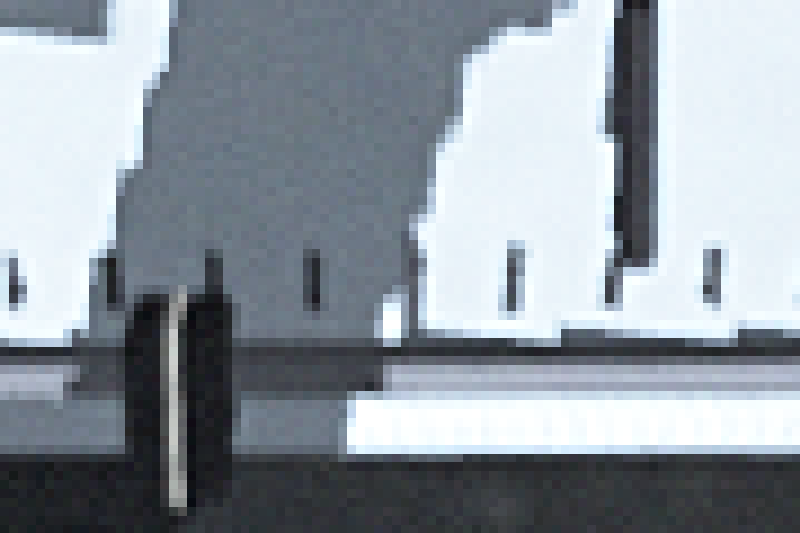

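View pics/c2.png

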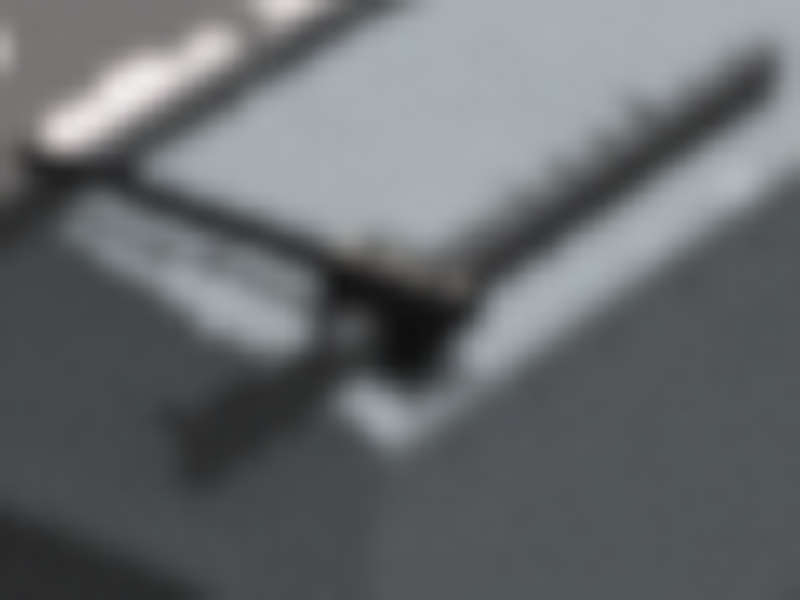

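The crop of the earlier view puts the rider's light line at col 285.2 and the pointer at col 336.4. That is 51 px, or about 44.5 mm of pull, against 39.3 mm pulled so far. The scene crop agrees that the pointer is still slightly behind the line, so I pull 5 mm more.

Call:
play_rows:
  dp:
    - [-0.3, 2.5, 0]
    - [-0.2, 2.5, 0]
    - [0, 0, 0]
    - [0, 0, 0]
    - [0, 0, 0]
    - [0, 0, 0]
  yaw: [0, 0, 0, 0, 0, 0]

```text
t: 13.07
ee_pos: [513.9, -6.1, 91.5]
orientation: [3.135, 0.166, -0.001]
ft_force: [0.2, -9.9, -6.7]
width: 11.9
grasp_force: 30.0
```

```bash
python3 - <<'E'
from h import *
np.set_printoptions(suppress=True)
o=ctrl.get_obs(); print(o['ee_pos'],o['width'],o['grasp_force'],o['ft_force'])
e=np.array([.105,-.9945]); print('pull',-(o['ee_pos'][:2]-np.array([518.5,-49.5]))@e)
p,T,o=report('scene',['pointer_tip','rider_mark','tab_mid','drawer_lip'])
cv2.imwrite('pics/c3.png',cv2.resize(p['pixels'][255:300,365:425,::-1],(800,600),interpolation=cv2.INTER_CUBIC))
# predict: rider mark from the wrist view 2, pointer from the current TCP
q,Tt,_=shot('top'); 
def proj(X):
    c=np.linalg.inv(T)@np.r_[X,1]; return p['cx']+p['fx']*c[0]/-c[2],p['cy']-p['fy']*c[1]/-c[2]
for X in([447,-33,81],[449,-33,81],[447,-33,90]): 
    u,v=proj(X); print(X,u,v,'crop',(u-365)*13.33,(v-255)*13.33)
E
```

```text
[513.90628389  -6.09615849  91.51026582] 11.933062292420887 30.00061959028244 [ 0.24991229 -9.85842151 -6.71941636]
pull 43.647460573338144
scene pointer_tip 0.88 [391. 273.] z-plane [450. -41.  81.] depth [445. -34.  86.]
scene rider_mark 0.41 [389. 277.] z-plane [445. -30.  81.] depth [444. -29.  82.]
scene rider_mark 0.21 [439. 327.] z-plane [314.  28.  81.] depth [379. -78.  -2.]
scene tab_mid 0.95 [347. 251.] z-plane [515. -10. 108.] depth [501.   5. 118.]
scene drawer_lip 0.95 [324. 291.] z-plane [512.  45.  58.] depth [510.  47.  60.]
scene drawer_lip 0.29 [378. 286.] z-plane [464. -27.  58.] depth [446.  -5.  74.]
[447, -33, 81] 389.3401355328598 275.5168937263339 crop 324.454006653021 273.49019337203055
[449, -33, 81] 388.3307943636153 275.0725047440125 crop 310.9994888669923 267.5664882376869
[447, -33, 90] 389.5956082096375 270.35235390078515 crop 327.8594574344676 204.64687749746602
```

View pics/c3.png

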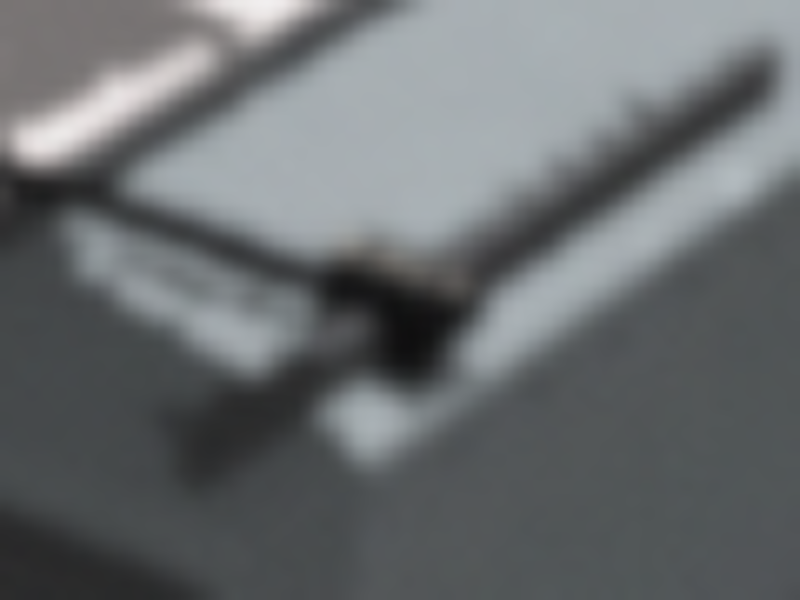

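The scene crop shows the pointer meeting the rider's inner face at about (320,272), against a predicted mark at (324,273). I'll add a last 1 mm nudge, hold, then hand in.

Call:
play_rows:
  dp:
    - [-0.1, 1, 0]
    - [0, 0, 0]
    - [0, 0, 0]
    - [0, 0, 0]
    - [0, 0, 0]
    - [0, 0, 0]
    - [0, 0, 0]
    - [0, 0, 0]
  yaw: [0, 0, 0, 0, 0, 0, 0, 0]

```text
t: 14.03
ee_pos: [513.8, -5.1, 91.5]
orientation: [3.135, 0.166, -0.001]
ft_force: [1.7, -9.8, -6.6]
width: 11.9
grasp_force: 30.0
```

```bash
python3 -c "
from h import *
o=ctrl.get_obs(); print(o['ee_pos'],o['width'],o['grasp_force'],o['ft_force'],o['t'])
print(ticket.close_job())"
```

```text
[513.77317847  -5.14068469  91.48217672] 11.933123697623358 30.00066339969635 [ 1.68235279 -9.78621558 -6.64514873] 14.0333
the job is handed in; nothing more can be done
None
```

I pushed the drawer home to its hard stop, then pulled the gate out about 44.6 mm (the rider's line measured at about 44.5 mm) and handed in at 14 s still gripping it with 30 N; no verdict came back.

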